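Find which twist lid threads home on which counter jar

TASK

Close both white jars on the counter. The two loose lids look the same, but each threads onto only one of the jars, so try them and turn each clockwise until it is screwed fully home on its own jar, then let go. Do not shift or knock over the other things on the counter.

Things in the scene. Friction and masses are not known exactly. Their poses are not given: they have to be found in the camera images.
- jar_one: White jar, fixed to the counter by a dark flange 88 mm across. Body 72 across to a shoulder at z 50; neck 48 across, rim at z 79 (top 5 mm tapered to 40 across; mouth sealed with tan card). Three threads, 58 across, tops at z 73.5, with gaps for lid lugs centred at 0, 120 and -120 deg about z from its +x. Gaps 30 deg wide on one jar, 58 on the other. Origin: centre of foot, z up.
- jar_two: White jar, fixed to the counter by a dark flange 88 mm across. Body 72 across to a shoulder at z 50; neck 48 across, rim at z 79 (top 5 mm tapered to 40 across; mouth sealed with tan card). Three threads, 58 across, tops at z 73.5, with gaps for lid lugs centred at 0, 120 and -120 deg about z from its +x. Gaps 30 deg wide on one jar, 58 on the other. Origin: centre of foot, z up.
- lid_one: Loose twist lid, right way up: aluminium cap 67 mm across, 30 high, about 80 g, black grip bar on top. Origin: centre of the open lower edge, z up. Inside 62 across, 27 deep, with three lugs at the lower edge at 0, 120, -120 deg from its +x, 52 across between them (2 mm play on a neck). Lugs 14 deg wide on one lid, 38 on the other, unseen from outside: try which fits.
- lid_two: Loose twist lid, right way up: aluminium cap 67 mm across, 30 high, about 80 g, black grip bar on top. Origin: centre of the open lower edge, z up. Inside 62 across, 27 deep, with three lugs at the lower edge at 0, 120, -120 deg from its +x, 52 across between them (2 mm play on a neck). Lugs 14 deg wide on one lid, 38 on the other, unseen from outside: try which fits.
- jar_one_home (a point): On this jar's axis, 52 mm above its foot: the lid's origin lies here when fully home. The right lid, its +x lined up with the jar's +x (or +-120 deg), goes down through the gaps until its origin is 5 mm above this point (lugs on a ledge); a clockwise turn (from above) of 1.15 rad, at most 1.2, then lowers it home, mostly between 0.4 and 1.05 rad.
- jar_two_home (a point): Same point on the other jar, 52 mm above its foot, with the same entry, 1.15 rad clockwise turn and 5 mm drop. On either jar a wrong lid either rides on the thread tops (origin 21 mm above this point) or enters, turns some 20 deg and jams 3 to 5 mm above it; turned back to where it entered, it lifts off again.
- lid_one_bar (a point): Middle of this lid's grip bar, on its axis, 42 mm above its origin. Bar: 56 mm long along the lid's x, 12 thick along y, from 30 to 54 mm above the lid's lower edge, edges rounded 3 mm.
- lid_two_bar (a point): Middle of this lid's grip bar, on its axis, 42 mm above its origin. Bar: 56 mm long along the lid's x, 12 thick along y, from 30 to 54 mm above the lid's lower edge, edges rounded 3 mm.
- box_cutter: Yellow box cutter lying flat, 140 long x 18 wide x 18 high, long along its y; origin: centre of underside (mm). Bystander, loose.
- tape_clear: Roll of tan tape lying flat, 96 across, 48 high; origin: centre of underside (mm). Bystander, loose.
- mug: White mug, 83 across, 93 high, handle along its -y (113 long overall); origin: centre of underside (mm). Bystander, loose.
- stapler: Red and black stapler, 153 long (along its y) x 39 wide x 55 high; origin: centre of underside (mm). Bystander, loose.
- pin_tin: Round food tin with a paper label, 75 across, 58 high; origin: centre of underside (mm). Bystander, loose.
Things that resemble listed ones, but are neither listed nor needed, are in the scene too. What is shaped like the jar_two but orange is not meant.

How it is judged (in metres and radians):
At the end, for the whole second after the job is handed in: Each jar carries one lid, screwed fully home: the lid's lower edge within about 1.5 mm of its home height (52 mm above the jar's foot), centred within 5 mm, level within 0.06 rad, at rest and released ((((z of lid_one in the frame of jar_one between 0.049 and 0.0536 m and horizontal distance between lid_one and jar_one below 0.005 m and angle between lid_one's own z axis and vertical below 0.06 rad and linear speed of lid_one below 0.02 m/s) and (z of lid_two in the frame of jar_two between 0.049 and 0.0536 m and horizontal distance between lid_two and jar_two below 0.005 m and angle between lid_two's own z axis and vertical below 0.06 rad and linear speed of lid_two below 0.02 m/s)) or ((z of lid_one in the frame of jar_two between 0.049 and 0.0536 m and horizontal distance between lid_one and jar_two below 0.005 m and angle between lid_one's own z axis and vertical below 0.06 rad and linear speed of lid_one below 0.02 m/s) and (z of lid_two in the frame of jar_one between 0.049 and 0.0536 m and horizontal distance between lid_two and jar_one below 0.005 m and angle between lid_two's own z axis and vertical below 0.06 rad and linear speed of lid_two below 0.02 m/s)))); the robot touches nothing.
It fails at once if a bystander is shifted more than 25 mm or knocked over (distance of any of box_cutter, tape_clear, mug, stapler, pin_tin from where it was at the start of the episode above 0.025 m or angle between any of box_cutter, tape_clear, mug, stapler, pin_tin's own z axis and vertical above 0.5 rad).
It also fails if it takes over 72 s, if anything falls off the work surface, if the arm or the gripper's body presses on something with over 40 N, if the wrist force passes 120 N, or if a joint passes its speed limit or range.

ROBOT

A 6-joint arm with a two-finger parallel gripper is mounted at the origin on a cart in front of the work surface, level with it; the furniture and walls round the work are solid. World frame = base frame: x ahead of the robot, y to its left, z up, the work surface at z = 0. Lengths are in m, angles in degrees, forces in N, time in s.
With the tool pointing down it reaches from about 0.325 to 0.9 m from the base axis. Payload 6.1 kg.
Tool frame: the origin (TCP) lies at the very end of the fingers, on their centre line; the grasp point (between the pads) lies 19 mm behind it; z points along the fingers, y is the line along which they close (so a half turn about z gives the same grasp; the last joint's range is limited). The gripper opens to 85 mm and grips with 20 to 120 N. Pads are 22 mm wide; open, the fingers measure 114 mm over their backs; the gripper's body (76 mm by 85 mm) begins 54 mm behind the grasp point. The pads swing forward as they close: fully open they stand 13 mm farther back than shut.
Start: joints at [65.025, 12.628, 87.462, -0, 79.91, -7.225], TCP at [0.191, 0.595, 0.231] pointing down, gripper open.
Joint ranges: [-170.65, 170.65], [-52.31, 119.04], [5.05, 147.46], [-71.25, 251.25], [11.57, 151.72], [-153.62, 153.62]. Speed limits (degrees/s): [147.25, 147.25, 172.46, 180, 180, 180].

INTERFACE

Orientations are given as [roll, pitch, yaw] about the fixed x, y, z axes, in that order (R = Rz(yaw) Ry(pitch) Rx(roll)).
In Python, from plant import ctrl gives the robot as it stands. The module is installed in compiled form; this text tells all that it offers.
- The arm moves only by the shell command python3 -m creep 'ROWS'. ROWS is JSON, a list of rows, each an object with "travel": the shift along the tool's x, y, z in mm, a list of three; "rotation": the turn, a rotation vector about the tool's x, y, z in degrees, a list of three; "jaw": the opening in per cent of the stroke, from 0 (shut) to 100 (fully open). In form: [{"travel": [dx, dy, dz], "rotation": [wx, wy, wz], "jaw": jaw}, ...]. A call has 1 to 12 rows; each row shifts and turns the commanded pose from where the row before left it, along the tool's axes as they then stand; what a row does not reach is not made up. A row lasts 1/10 s, in which the tool goes at most 50 mm and 8.59 degrees, less where a joint would pass 70% of its speed; a pose out of reach is approached as far as the arm can. A call with a gripper value outside its range is refused whole. The fingers move at their own pace and stop on an object; the grip force is fixed at half the most. Time passes only in rows, so rows that do not move let the fingers close. It gives the time, the measured TCP pose, the force, the opening and the grip force at its end, in the units of the state.
- ctrl.state(): the state, without advancing time (a new reading comes with each control period).
- ctrl.camera(name): name is "scene" or "top" or "wrist"; returns (picture, depth): 420x560x3 uint8, red, green, blue; 420x560 float32, m along the optical axis (not along the pixel's ray), 0 where there is no reading.
- ctrl.camera_model(name): a dict with "mtx" (3x3 intrinsics, pixels), "R" (3x3) and "t" (3): a world point X has camera coordinates R X + t; the wrist camera has in their place "mount" (4x4, takes a point from camera to tool coordinates, whose origin is the TCP and whose axes are the flange's). Camera axes: x right, y down, z forward; pixel columns grow to the right and rows downward; lengths in m; the calibration is good to about 2 mm. The wrist camera is an equidistant fisheye: a pixel r from the principal point sees the ray r / f radians off the axis. A picture is of the moment at which its call begins: read the wrist's pose just before it. camera_model takes no time and is no camera call.
- ctrl.finish_job(): hands the job in; it is judged then, once.
Trained networks look in the newest picture that a camera, given by its name, has taken for a name from the list of things; names that differ only in an ending like _2 or _b are one class to them, and where a whole thing is asked for, a point or a joint stands for the part that bears it (a point fixed in the world has none). Each returns a list of dicts, best first, with "confidence" (0 to 1); they miss things now and then, are a little off and sometimes report something else, mostly with a low value. They report only what shows in the picture. A call takes as long as a camera call. They do not tell look-alikes from the thing itself.
- ctrl.silhouettes(query, camera): "region" (420x560 bool, what is visible of it) and "uv" ([column, row] in pixels, amid what is visible of it).
The state is a dict: "clock": time; "joint_positions": joint angles; "qd": joint speeds; "joint_efforts": joint torques, N m; "eef_pos": TCP position; "tool_rot": TCP orientation; "contact_force": force on the tool from outside, world axes, zero at the start; "wrist_torque": the same for the moment, N m; "grip_width": opening from 0.0 (shut) to 1.0 (fully open); "finger_force": force on a finger pad.
Only numpy, scipy, OpenCV 4.12 (cv2) and the standard library are available. Lean on these libraries where they do the work, as an engineer would, in place of code of your own. Each camera call takes 0.05 s, during which the arm holds its last target. There are 200 camera calls.

## Working session

There is one attempt and no reset: what is moved stays moved. The work goes in short steps, Python scripts to look and compute and a shell command to move; the robot and the scene stay as the last step left them, time stands still between calls to the robot, and variables do not carry over. Pictures are saved under pics/ and viewed, at most 10 in all, crops included, and the job is handed in when it is done.

```bash
mkdir -p pics; ls
python3 - <<'E'
from plant import ctrl
import cv2,numpy as np
for c in("scene","top"):
    p,d=ctrl.camera(c); cv2.imwrite(f"pics/{c}0.png",p[:,:,::-1]); np.save(f"pics/{c}_d.npy",d)
    m=ctrl.camera_model(c); print(c,m)
    for q in("jar_one","lid_one","lid_one_bar"):
        for r in ctrl.silhouettes(q,c): print(q,np.round(r['uv']),round(r['confidence'],2),r['region'].sum())
print(ctrl.camera_model("wrist")); print(ctrl.state())
E
```

```text
pics
scene {'mtx': array([[429.95952832,   0.        , 275.01710624],
       [  0.        , 429.95952832, 206.6051111 ],
       [  0.        ,   0.        ,   1.        ]]), 'R': array([[ 0.75407444, -0.65672885, -0.00888596],
       [-0.29401133, -0.32543212, -0.8986942 ],
       [ 0.58730664,  0.6802949 , -0.43848577]]), 't': array([-0.46631965,  0.27330408,  0.69320908])}
jar_one [285. 228.] 0.59 654
jar_one [318. 308.] 0.55 1976
lid_one [289. 228.] 0.65 583
lid_one [319. 305.] 0.61 2001
lid_one_bar [288. 228.] 0.76 587
lid_one_bar [325. 252.] 0.52 1298
top {'mtx': array([[378.91702857,   0.        , 282.420301  ],
       [  0.        , 378.91702857, 213.30712458],
       [  0.        ,   0.        ,   1.        ]]), 'R': array([[-0.01678207, -0.99973908, -0.01549625],
       [-0.98792131,  0.0189675 , -0.15379117],
       [ 0.15404497,  0.01272815, -0.98798185]]), 't': array([0.06094007, 0.63139366, 1.1574962 ])}
jar_one [376. 251.] 0.62 586
jar_one [292. 203.] 0.24 349
lid_one [294. 204.] 0.57 307
lid_one_bar [293. 203.] 0.63 359
{'mtx': array([[325.1922621 ,   0.        , 281.9
[... 463 characters left out ...]
}
{'clock': 0.4, 'joint_positions': array([ 6.50233634e+01,  1.26347587e+01,  8.74701520e+01, -1.22669929e-03,
        7.99107911e+01, -7.22473096e+00]), 'qd': array([-0.10216456, -0.10489178, -0.19585589, -0.04619175, -0.19417336,
        0.02352253]), 'joint_efforts': array([-3.18176226e-04, -4.96150482e+01, -3.89096010e+01, -1.06576492e-04,
        4.06830426e-03,  2.59125308e-06]), 'eef_pos': array([0.19053029, 0.59515848, 0.23115106]), 'tool_rot': array([-1.79984271e+02, -7.76596237e-04,  1.62248309e+02]), 'contact_force': array([-0.50633329, -0.4408053 , -0.92100107]), 'wrist_torque': array([-0.00213733, -0.01233713,  0.02341338]), 'finger_force': 0.0, 'grip_width': 1.0025896956109637}
```

Run:
```python
import cv2,numpy as np
t=cv2.imread("pics/top0.png");s=cv2.imread("pics/scene0.png")
cv2.imwrite("pics/a.png",cv2.resize(t,(800,600),interpolation=3));cv2.imwrite("pics/b.png",cv2.resize(s,(800,600),interpolation=3))
```

```text
(no output)
```

View pics/a.png

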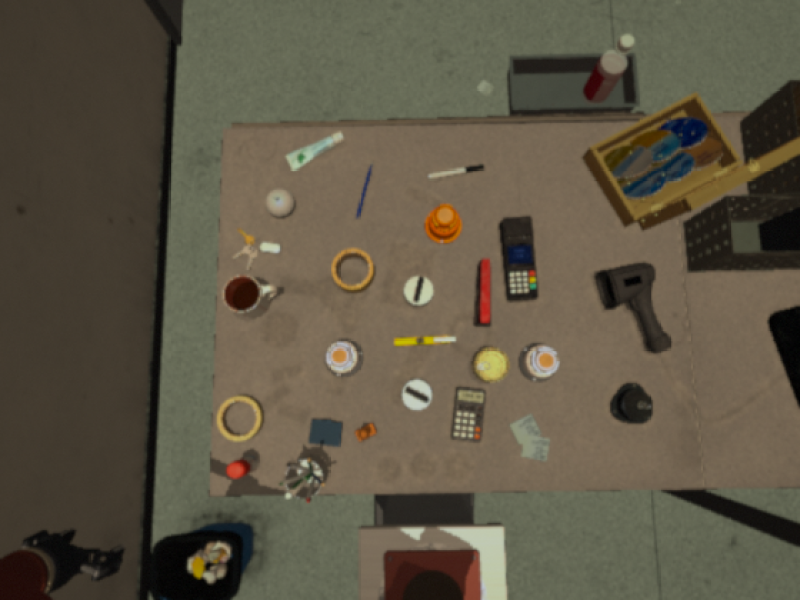

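View pics/b.png

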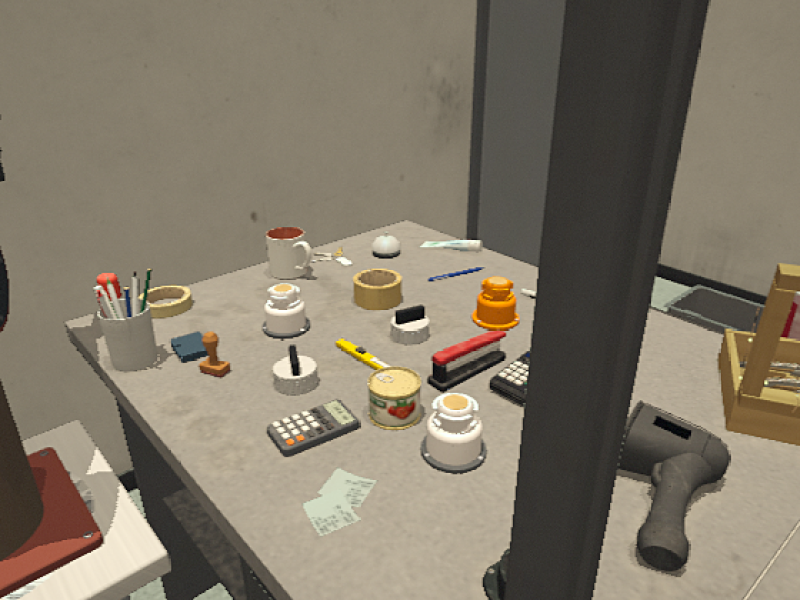

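The top picture shows the candidates. The lids are at (293,203) and (291,276) in camera pixels. The white jars are at (239,251) and (379,253); the right one has the tin beside it at (343,255). The orange look-alike at (310,156) is not meant, and neither is the white dome at (196,142). The scene view agrees.

```bash
cat > h.py <<'E'
import numpy as np,cv2
from plant import ctrl
from scipy.spatial.transform import Rotation as Ro
def cloud(name):
    s=ctrl.state(); p,d=ctrl.camera(name); m=ctrl.camera_model(name); K=m['mtx']
    v,u=np.mgrid[:420,:560]; x=(u-K[0,2])/K[0,0]; y=(v-K[1,2])/K[1,1]
    if name=="wrist":
        r=np.hypot(x,y)+1e-9; k=np.tan(np.minimum(r,1.5))/r; P=np.stack([x*k*d,y*k*d,d],-1)
        M=m['mount']; P=P@M[:3,:3].T+M[:3,3]
        P=P@Ro.from_euler('xyz',s['tool_rot'],degrees=True).as_matrix().T+s['eef_pos']
    else: P=(np.stack([x*d,y*d,d],-1)-m['t'])@m['R']
    P[d<=0]=np.nan
    return p,P,s
E
python3 - <<'E'
from h import *
p,P,s=cloud("top")
print("table z",np.nanmedian(P[180:300,170:450,2]))
for n,(u,v),r in (("lidA",(293,203),14),("lidB",(291,276),14),("jarL",(239,251),16),("jarR",(379,253),16),("tin",(343,255),14),("orange",(310,156),14),("stapler",(339,205),26),("cutter",(297,238),22),("tape",(246,189),18),("mug",(170,206),22)):
    Q=P[v-r:v+r,u-r:u+r].reshape(-1,3); z=Q[:,2]
    lo=Q[z>0.012]; top=Q[z>np.nanmax(z)-.008]
    print(n,"c",np.round((np.nanmin(lo[:,:2],0)+np.nanmax(lo[:,:2],0))/2,3),"ext",np.round(np.ptp(lo[:,:2],axis=0),3),"top",np.round(np.nanmean(top,0),3), end=' ')
    if n[:3]=="lid":
        b=Q[z>.042][:,:2].astype(np.float32); b=b-b.mean(0); w,V=np.linalg.eigh(b.T@b); print("bar yaw",np.degrees(np.arctan2(V[1,1],V[0,1])),end='')
    print()
E
```

```text
table z 0.0005892039071796974
lidA c [0.668 0.015] ext [0.068 0.066] top [0.666 0.016 0.056] bar yaw 165.06676
lidB c [0.433 0.024] ext [0.066 0.067] top [0.434 0.024 0.054] bar yaw 62.523895
jarL c [0.522 0.187] ext [0.075 0.073] top [0.52 0.19 0.08] 
jarR c [ 0.502 -0.25 ] ext [0.069 0.07 ] top [ 0.502 -0.25   0.079] 
tin c [ 0.497 -0.139] ext [0.074 0.075] top [ 0.497 -0.14   0.057] 
orange c [ 0.823 -0.048] ext [0.068 0.075] top [ 0.827 -0.044  0.08 ] 
stapler c [ 0.667 -0.165] ext [0.162 0.108] top [ 0.647 -0.131  0.055] 
cutter c [0.556 0.003] ext [0.019 0.133] top [ 0.556 -0.004  0.017] 
tape c [0.717 0.164] ext [0.094 0.094] top [0.718 0.166 0.048] 
mug c [0.657 0.388] ext [0.081 0.107] top [0.656 0.4   0.092]
```

```bash
python3 -m creep '[{"travel":[-36.5,-24,2],"rotation":[0,0,0],"jaw":100},{"travel":[-36.5,-24,2],"rotation":[0,0,0],"jaw":100},{"travel":[-36.5,-24,2],"rotation":[0,0,0],"jaw":100},{"travel":[-36.5,-24,2],"rotation":[0,0,0],"jaw":100},{"travel":[-36.5,-24,2],"rotation":[0,0,0],"jaw":100},{"travel":[-36.5,-24,2],"rotation":[0,0,0],"jaw":100},{"travel":[-36.5,-24,2],"rotation":[0,0,0],"jaw":100},{"travel":[-36.5,-24,2],"rotation":[0,0,0],"jaw":100},{"travel":[-36.5,-24,2],"rotation":[0,0,0],"jaw":100},{"travel":[-36.5,-24,2],"rotation":[0,0,0],"jaw":100},{"travel":[-36.5,-24,2],"rotation":[0,0,0],"jaw":100},{"travel":[-36.5,-24,2],"rotation":[0,0,0],"jaw":100}]'
cat >> h.py <<'E'
def jar(c,tag):
    p,P,s=cloud("wrist"); cv2.imwrite(f"pics/{tag}.png",p[:,:,::-1])
    Q=P.reshape(-1,3); Q=Q[np.hypot(Q[:,0]-c[0],Q[:,1]-c[1])<.06]
    t=Q[(Q[:,2]>.076)&(Q[:,2]<.084)]; (cx,cy),r=cv2.minEnclosingCircle(t[:,:2].astype(np.float32)); print("rim",cx,cy,r,np.median(t[:,2]))
    b=Q[(Q[:,2]>.02)&(Q[:,2]<.0535)]
    th=Q[(Q[:,2]>.062)&(Q[:,2]<.076)]; rr=np.hypot(th[:,0]-cx,th[:,1]-cy); th=th[(rr>.0245)]; (a,b_),r=cv2.minEnclosingCircle(th[:,:2].astype(np.float32)); print("thr",a,b_,r)
    cx,cy=(cx,cy)
    ang=np.degrees(np.arctan2(Q[:,1]-cy,Q[:,0]-cx))%360; rr=np.hypot(Q[:,0]-cx,Q[:,1]-cy); k=(rr>.0255)&(rr<.0280)
    out=[]
    for i in range(0,360,5):
        z=Q[k&(ang>=i)&(ang<i+5),2]; out.append(int(round(np.median(z)*1000)) if len(z) else -1)
    print(out); return cx,cy
E
python3 - <<'E'
from h import *
print(jar((.521,.188),"jL")); s=ctrl.state(); print(s['eef_pos'],s['tool_rot'],s['clock'])
E
```

```text
clock: 1.65
eef_pos: [0.5209, 0.1858, 0.2075]
tool_rot: [180.0, 0.0, 162.2]
contact_force: [0.9, 1.0, 0.8]
grip_width: 1.003
finger_force: 0.0
rim 0.5222827792167664 0.1891300529241562 0.027607159689068794 0.08011464881899996
thr 0.5227682590484619 0.1894131451845169 0.029065798968076706
[75, 75, 75, 70, -1, -1, -1, 58, 59, 58, 58, 58, 58, -1, 75, 74, 75, 75, 305, 305, 303, 296, 300, 308, 309, 75, 73, 56, 57, 58, 58, 57, 58, 58, 58, 58, 58, 58, 71, 74, 308, 307, 303, 297, 75, 74, 76, 74, 75, 75, 75, -1, -1, 57, 58, 58, 58, 58, 58, 57, 59, -1, 73, 75, 75, 74, 75, 74, 75, 75, 75, 75]
(0.5222827792167664, 0.1891300529241562)
[0.52450351 0.18070703 0.20729305] [-179.86824224    0.23508123  162.05024423] 1.7
```

Run:
```python
from h import *
print(jar((.521,.188),"jL2")); s=ctrl.state(); print(s['eef_pos'],s['tool_rot'],s['clock'])
```

```text
rim 0.5207353234291077 0.1911236196756363 0.026958296075463295 0.08010273498914983
thr 0.523012638092041 0.18963658809661865 0.02910350263118744
[75, 74, 70, -1, -1, -1, 58, 57, 59, 58, 58, 59, -1, 75, 304, 307, 294, 292, 288, 284, 62, 52, 52, 51, 53, 55, 56, 51, 51, 51, 54, 51, 51, 51, 54, 55, 57, 55, 58, 66, 69, 68, 74, 73, 307, 306, 297, 74, 289, 287, 75, 75, -1, 57, 58, 58, 59, -1, 74, -1, -1, -1, 75, 75, 75, 75, 75, 75, 74, 75, 75, 75]
(0.5207353234291077, 0.1911236196756363)
[0.52259304 0.183293   0.20725024] [-1.79940536e+02  9.88959278e-02  1.61954788e+02] 1.75
```

```bash
python3 - <<'E'
s=open('h.py').read()
s=s.replace("    cx,cy=(cx,cy)\n","    from scipy.optimize import least_squares\n    e=th[:,:2]; e=e[np.hypot(e[:,0]-a,e[:,1]-b_)<.031]; cx,cy=a,b_\n")
open('h.py','w').write(s)
E
python3 -m creep '[{"travel":[-9.4,-35,0],"rotation":[0,0,0],"jaw":100},{"travel":[-9.4,-35,0],"rotation":[0,0,0],"jaw":100},{"travel":[-9.4,-35,0],"rotation":[0,0,0],"jaw":100},{"travel":[-9.4,-35,0],"rotation":[0,0,0],"jaw":100},{"travel":[-9.4,-35,0],"rotation":[0,0,0],"jaw":100},{"travel":[-9.4,-35,0],"rotation":[0,0,0],"jaw":100},{"travel":[-9.4,-35,0],"rotation":[0,0,0],"jaw":100},{"travel":[-9.4,-35,0],"rotation":[0,0,0],"jaw":100},{"travel":[-9.4,-35,0],"rotation":[0,0,0],"jaw":100},{"travel":[-9.4,-35,0],"rotation":[0,0,0],"jaw":100},{"travel":[-9.4,-35,0],"rotation":[0,0,0],"jaw":100},{"travel":[-9.4,-35,0],"rotation":[0,0,0],"jaw":100}]'
python3 -m creep '[{"travel":[0,0,0],"rotation":[0,0,0],"jaw":100},{"travel":[0,0,0],"rotation":[0,0,0],"jaw":100}]'
python3 - <<'E'
from h import *
print(jar((.502,-.25),"jR")); s=ctrl.state(); print(s['eef_pos'],s['tool_rot'],s['clock'])
print(jar((.502,-.25),"jR2"))
a=cv2.imread("pics/jL2.png")[60:360,130:430];b=cv2.imread("pics/jR2.png")[60:360,130:430]
cv2.imwrite("pics/c.png",cv2.resize(np.hstack([a,b]),(800,400)))
E
```

```text
clock: 2.95
eef_pos: [0.4993, -0.2477, 0.2075]
tool_rot: [180.0, 0.0, 162.3]
contact_force: [0.5, -1.1, 1.2]
grip_width: 1.005
finger_force: 0.0
clock: 3.15
eef_pos: [0.4991, -0.2468, 0.2072]
tool_rot: [180.0, -0.0, 162.2]
contact_force: [-0.2, 1.6, 0.8]
grip_width: 1.001
finger_force: 0.0
rim 0.5043696165084839 -0.2517296373844147 0.02798491343855858 0.08006945859737338
thr 0.5044397711753845 -0.2515609860420227 0.029278630390763283
[75, 74, 75, 74, 74, 74, 58, 58, 58, 58, -1, 75, 75, 75, 74, 74, 75, 75, 74, 75, 75, 288, 289, 74, 74, 74, 307, 309, 74, 58, 58, 58, 58, 58, 309, 308, 307, 306, 302, 297, 295, 75, 306, 305, 75, 74, 74, 75, 75, 74, 74, 74, 74, 74, -1, -1, 57, -1, -1, 74, 74, 74, 75, 74, 75, 76, 75, 74, 75, 75, 75, 74]
(0.5044397711753845, -0.2515609860420227)
[ 0.49925436 -0.24604467  0.20714034] [ 1.79955593e+02 -3.06292124e-02  1.62246871e+02] 3.2
rim 0.5015847086906433 -0.25142350792884827 0.027285318821668625 0.08008502385472874
thr 0.5042921304702759 -0.2518160045146942 0.029254024848341942
[74, 74, 75, 75, 74, 74, 58, 58, 57, 58, -1, 75, 74, 74, 75, 74, 74, 74, 75, 74, 75, 288, 289, 74, 74, 74, 307, 309, 74, 59, 58, 58, 58, 59, 309, 308, 306, 306, 301, 297, 295, 307, 306, 305, 75, 75, 75, 74, 75, 74, 75, 74, 75, 75, -1, -1, 58, 57, -1, 74, 74, 75, 75, 75, 75, 74, 75, 74, 74, 75, 75, 75]
(0.5042921304702759, -0.2518160045146942)
```

View pics/c.png

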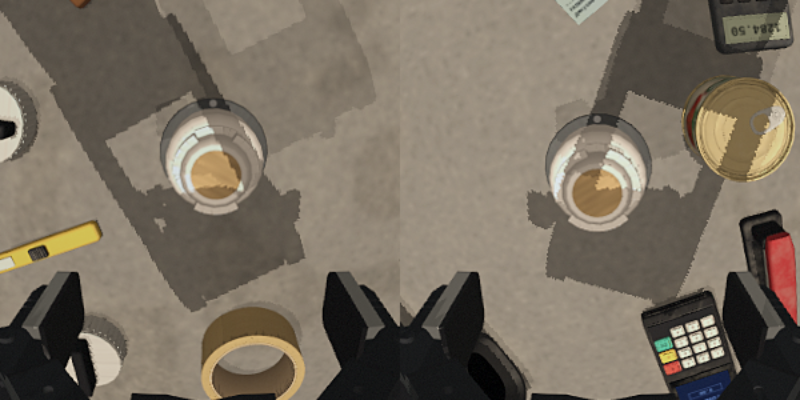

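The close crop shows both jars. The left one has wide thread gaps centred about 42° (mod 120). The right one has narrow gaps, also at about 42°, with the tin beside it. I'm going to the near lid, lid B, first.

```bash
python3 -m creep '[{"travel":[0,0,0],"rotation":[0,0,8.3],"jaw":100},{"travel":[0,0,0],"rotation":[0,0,8.3],"jaw":100},{"travel":[0,0,0],"rotation":[0,0,8.3],"jaw":100},{"travel":[0,0,0],"rotation":[0,0,8.3],"jaw":100},{"travel":[0,0,0],"rotation":[0,0,8.3],"jaw":100},{"travel":[0,0,0],"rotation":[0,0,8.3],"jaw":100},{"travel":[0,0,0],"rotation":[0,0,8.3],"jaw":100},{"travel":[0,0,0],"rotation":[0,0,8.3],"jaw":100},{"travel":[0,0,0],"rotation":[0,0,8.3],"jaw":100},{"travel":[0,0,0],"rotation":[0,0,8.3],"jaw":100},{"travel":[0,0,0],"rotation":[0,0,8.3],"jaw":100},{"travel":[0,0,0],"rotation":[0,0,8.3],"jaw":100}]'
python3 -m creep '[{"travel":[30,-26.2,5],"rotation":[0,0,0],"jaw":70},{"travel":[30,-26.2,5],"rotation":[0,0,0],"jaw":70},{"travel":[30,-26.2,5],"rotation":[0,0,0],"jaw":70},{"travel":[30,-26.2,5],"rotation":[0,0,0],"jaw":70},{"travel":[30,-26.2,5],"rotation":[0,0,0],"jaw":70},{"travel":[30,-26.2,5],"rotation":[0,0,0],"jaw":70},{"travel":[30,-26.2,5],"rotation":[0,0,0],"jaw":70},{"travel":[0,0,0],"rotation":[0,0,0],"jaw":70},{"travel":[0,0,0],"rotation":[0,0,0],"jaw":70}]'
cat >> h.py <<'E'
def lid(c,tag):
    p,P,s=cloud("wrist"); cv2.imwrite(f"pics/{tag}.png",p[:,:,::-1])
    Q=P.reshape(-1,3); Q=Q[np.hypot(Q[:,0]-c[0],Q[:,1]-c[1])<.045]
    cap=Q[(Q[:,2]>.024)&(Q[:,2]<.034)][:,:2].astype(np.float32); (cx,cy),r=cv2.minEnclosingCircle(cap)
    b=Q[(Q[:,2]>.049)&(Q[:,2]<.060)][:,:2].astype(np.float32); R=cv2.minAreaRect(b); box=cv2.boxPoints(R)
    e=[box[1]-box[0],box[2]-box[1]]; l=max(e,key=np.linalg.norm); yaw=np.degrees(np.arctan2(l[1],l[0]))%180
    print("cap",cx,cy,r,"bar",R[0],R[1],"yaw",yaw,"ztop",np.max(Q[:,2]))
    y=np.radians(s['tool_rot'][2]); d=np.array(R[0])-s['eef_pos'][:2]
    print("tool dx,dy to bar mm",1000*(d@[np.cos(y),np.sin(y)]),1000*(d@[np.sin(y),-np.cos(y)]),"rotz",(s['tool_rot'][2]-yaw+90)%180-90,"tcp",s['eef_pos'],s['clock'])
E
python3 - <<'E'
from h import *
lid((.433,.024),"lB")
E
```

```text
clock: 4.45
eef_pos: [0.4996, -0.2452, 0.2074]
tool_rot: [180.0, -0.0, 62.4]
contact_force: [0.4, 0.2, 0.9]
grip_width: 1.001
finger_force: 0.0
clock: 5.35
eef_pos: [0.4325, 0.0254, 0.1725]
tool_rot: [180.0, -0.0, 62.9]
contact_force: [0.1, -0.5, 0.3]
grip_width: 0.701
finger_force: 0.0
cap 0.4370749294757843 0.02500411681830883 0.03388938680291176 bar (0.43656808137893677, 0.024799635633826256) (0.054877325892448425, 0.01152076106518507) yaw 62.23425 ztop 0.27803023253254416
tool dx,dy to bar mm 1.3323649032777294 3.918624951614653 rotz 0.6625623802386116 tcp [0.43247275 0.02539888 0.17245924] 5.35
```

```bash
python3 -m creep '[{"travel":[0.5,1.5,35],"rotation":[0,0,0.6],"jaw":60},{"travel":[0.5,1.5,35],"rotation":[0,0,0],"jaw":60},{"travel":[0,0,35],"rotation":[0,0,0],"jaw":60},{"travel":[0,0,20],"rotation":[0,0,0],"jaw":60},{"travel":[0,0,12],"rotation":[0,0,0],"jaw":60},{"travel":[0,0,0],"rotation":[0,0,0],"jaw":10},{"travel":[0,0,0],"rotation":[0,0,0],"jaw":0},{"travel":[0,0,0],"rotation":[0,0,0],"jaw":0},{"travel":[0,0,0],"rotation":[0,0,0],"jaw":0},{"travel":[0,0,0],"rotation":[0,0,0],"jaw":0},{"travel":[0,0,0],"rotation":[0,0,0],"jaw":0}]'
```

```text
clock: 6.5
eef_pos: [0.4376, 0.023, 0.0369]
tool_rot: [179.8, -0.1, 62.1]
contact_force: [0.5, -0.9, 6.5]
grip_width: 0.121
finger_force: 62.1
```

```bash
python3 -m creep '[{"travel":[0,0,-40],"rotation":[0,0,0],"jaw":0},{"travel":[0,0,-40],"rotation":[0,0,0],"jaw":0},{"travel":[0,0,-38],"rotation":[0,0,0],"jaw":0},{"travel":[0,0,0],"rotation":[0,0,-8],"jaw":0},{"travel":[0,0,0],"rotation":[0,0,-8],"jaw":0},{"travel":[0,0,0],"rotation":[0,0,-8],"jaw":0},{"travel":[0,0,0],"rotation":[0,0,-8],"jaw":0},{"travel":[0,0,0],"rotation":[0,0,-8],"jaw":0},{"travel":[0,0,0],"rotation":[0,0,0],"jaw":0},{"travel":[0,0,0],"rotation":[0,0,0],"jaw":0}]'
python3 -m creep '[{"travel":[-35.4,0.9,0],"rotation":[0,0,0],"jaw":0},{"travel":[-35.4,0.9,0],"rotation":[0,0,0],"jaw":0},{"travel":[-35.4,0.9,0],"rotation":[0,0,0],"jaw":0},{"travel":[-35.4,0.9,0],"rotation":[0,0,0],"jaw":0},{"travel":[-35.4,0.9,0],"rotation":[0,0,0],"jaw":0},{"travel":[-35.4,0.9,0],"rotation":[0,0,0],"jaw":0},{"travel":[-35.4,0.9,0],"rotation":[0,0,0],"jaw":0},{"travel":[-35.4,0.9,0],"rotation":[0,0,0],"jaw":0},{"travel":[0,0,0],"rotation":[0,0,0],"jaw":0},{"travel":[0,0,0],"rotation":[0,0,0],"jaw":0},{"travel":[0,0,0],"rotation":[0,0,0],"jaw":0}]'
python3 - <<'E'
from h import *
p,P,s=cloud("wrist"); cv2.imwrite("pics/d.png",cv2.resize(p[60:360,130:430,::-1],(600,600)))
Q=P.reshape(-1,3); c=s['eef_pos']; print(c,s['tool_rot'],s['clock'])
Q=Q[np.hypot(Q[:,0]-c[0],Q[:,1]-c[1])<.06]
for z0,z1 in((.138,.153),(.055,.082),(.015,.0495),(.003,.012)):
    k=Q[(Q[:,2]>z0)&(Q[:,2]<z1)]; 
    if len(k)>5: print(z0,len(k),cv2.minEnclosingCircle(k[:,:2].astype(np.float32)))
E
```

```text
clock: 7.5
eef_pos: [0.4359, 0.0234, 0.1534]
tool_rot: [180.0, -0.0, 101.8]
contact_force: [0.3, -0.9, -0.8]
grip_width: 0.123
finger_force: 61.1
clock: 8.6
eef_pos: [0.5018, -0.2511, 0.1529]
tool_rot: [-180.0, -0.1, 102.0]
contact_force: [-0.6, -0.3, -1.5]
grip_width: 0.12
finger_force: 61.1
[ 0.50175614 -0.25112521  0.15289735] [-1.79966029e+02 -6.46445910e-02  1.01996184e+02] 8.6
0.138 6583 ((0.5025302767753601, -0.24929554760456085), 0.034076396375894547)
0.055 348 ((0.5026408433914185, -0.2383120357990265), 0.02535182051360607)
0.015 953 ((0.503049373626709, -0.2455229014158249), 0.03473839536309242)
0.003 1286 ((0.5006895065307617, -0.2485920786857605), 0.05174862593412399)
```

View pics/d.png

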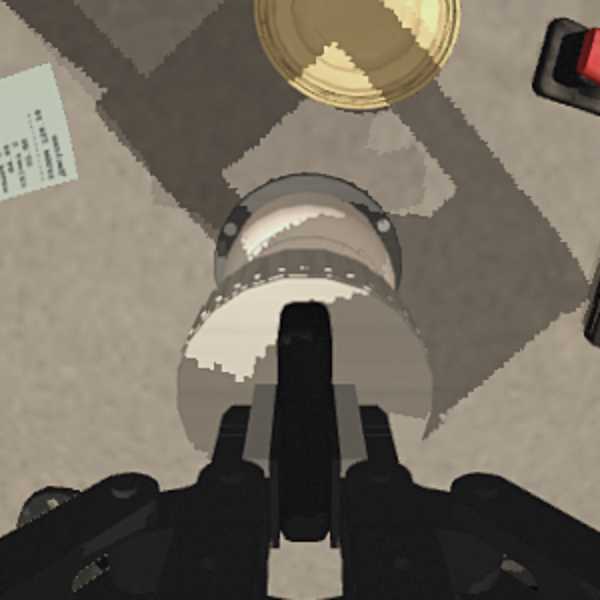

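The lid is gripped squarely and held over the narrow-gap jar, with the tin well clear at top (355,50). I'll lower it gently.

```bash
python3 -m creep '[{"travel":[-1.9,0.6,15],"rotation":[0,0,0],"jaw":0},{"travel":[0,0,15],"rotation":[0,0,0],"jaw":0},{"travel":[0,0,5],"rotation":[0,0,0],"jaw":0},{"travel":[0,0,3],"rotation":[0,0,0],"jaw":0},{"travel":[0,0,2],"rotation":[0,0,0],"jaw":0},{"travel":[0,0,2],"rotation":[0,0,0],"jaw":0},{"travel":[0,0,0],"rotation":[0,0,0],"jaw":0}]'
python3 -m creep '[{"travel":[0,0,1],"rotation":[0,0,0],"jaw":0},{"travel":[0,0,1],"rotation":[0,0,0],"jaw":0},{"travel":[0,0,0],"rotation":[0,0,0],"jaw":0}]'
```

```text
clock: 9.35
eef_pos: [0.5032, -0.254, 0.1114]
tool_rot: [180.0, 0.0, 102.0]
contact_force: [-0.4, 0.6, -0.7]
grip_width: 0.122
finger_force: 61.1
clock: 9.65
eef_pos: [0.5031, -0.2539, 0.1093]
tool_rot: [-180.0, 0.0, 102.0]
contact_force: [-0.4, 0.7, -0.9]
grip_width: 0.121
finger_force: 61.1
```

```bash
python3 -m creep '[{"travel":[0,0,1],"rotation":[0,0,0],"jaw":0},{"travel":[0,0,1],"rotation":[0,0,0],"jaw":0},{"travel":[0,0,1],"rotation":[0,0,0],"jaw":0},{"travel":[0,0,0],"rotation":[0,0,0],"jaw":0}]'
```

```text
clock: 10.05
eef_pos: [0.503, -0.2538, 0.1061]
tool_rot: [-180.0, -0.0, 102.1]
contact_force: [-0.7, 0.4, -0.6]
grip_width: 0.123
finger_force: 61.1
```

```bash
python3 -m creep '[{"travel":[0,0,2],"rotation":[0,0,0],"jaw":0},{"travel":[0,0,2],"rotation":[0,0,0],"jaw":0},{"travel":[0,0,2],"rotation":[0,0,0],"jaw":0},{"travel":[0,0,0],"rotation":[0,0,0],"jaw":0}]'
python3 -m creep '[{"travel":[0,0,2],"rotation":[0,0,0],"jaw":0},{"travel":[0,0,1],"rotation":[0,0,0],"jaw":0},{"travel":[0,0,1],"rotation":[0,0,0],"jaw":0},{"travel":[0,0,0],"rotation":[0,0,0],"jaw":0}]'
```

```text
clock: 10.45
eef_pos: [0.5028, -0.2537, 0.0998]
tool_rot: [-180.0, -0.0, 102.0]
contact_force: [-0.3, 0.0, -1.0]
grip_width: 0.119
finger_force: 61.1
clock: 10.85
eef_pos: [0.503, -0.2538, 0.0961]
tool_rot: [-180.0, -0.0, 102.0]
contact_force: [-0.0, -0.7, 0.1]
grip_width: 0.121
finger_force: 61.1
```

```bash
python3 -m creep '[{"travel":[0,0,1],"rotation":[0,0,0],"jaw":0},{"travel":[0,0,1],"rotation":[0,0,0],"jaw":0},{"travel":[0,0,1],"rotation":[0,0,0],"jaw":0},{"travel":[0,0,0],"rotation":[0,0,0],"jaw":0}]'
```

```text
clock: 11.25
eef_pos: [0.5032, -0.254, 0.0938]
tool_rot: [180.0, 0.0, 102.1]
contact_force: [-1.2, 0.3, 3.2]
grip_width: 0.125
finger_force: 61.7
```

```bash
python3 -m creep '[{"travel":[0,0,0],"rotation":[0,0,6],"jaw":0},{"travel":[0,0,0],"rotation":[0,0,6],"jaw":0},{"travel":[0,0,0],"rotation":[0,0,6],"jaw":0},{"travel":[0,0,0.2],"rotation":[0,0,6],"jaw":0},{"travel":[0,0,0.8],"rotation":[0,0,6],"jaw":0},{"travel":[0,0,0],"rotation":[0,0,0],"jaw":0}]'
python3 - <<'E'
from plant import ctrl
s=ctrl.state();print(s['wrist_torque'],s['contact_force'])
E
```

```text
clock: 11.85
eef_pos: [0.5031, -0.2538, 0.0921]
tool_rot: [-180.0, -0.0, 72.0]
contact_force: [-1.2, 0.2, -0.1]
grip_width: 0.124
finger_force: 61.1
[0.00100605 0.06972842 0.03503739] [-1.16512117  0.17142198 -0.0586417 ]
```

```bash
python3 -m creep '[{"travel":[0,0,0.8],"rotation":[0,0,6],"jaw":0},{"travel":[0,0,0.8],"rotation":[0,0,6],"jaw":0},{"travel":[0,0,0.8],"rotation":[0,0,6],"jaw":0},{"travel":[0,0,0.8],"rotation":[0,0,6],"jaw":0},{"travel":[0,0,0.6],"rotation":[0,0,6],"jaw":0},{"travel":[0,0,0.3],"rotation":[0,0,5],"jaw":0},{"travel":[0,0,0],"rotation":[0,0,0],"jaw":0}]'
python3 - <<'E'
from plant import ctrl
s=ctrl.state();print(s['wrist_torque'],s['contact_force'])
E
```

```text
clock: 12.55
eef_pos: [0.5035, -0.2539, 0.0889]
tool_rot: [180.0, -0.0, 37.1]
contact_force: [-1.2, 2.4, 5.0]
grip_width: 0.121
finger_force: 61.8
[ 0.28487466  0.18083996 -0.08191616] [-1.15357433  2.39815775  5.03484109]
```

```bash
python3 -m creep '[{"travel":[0,0,0],"rotation":[0,0,2],"jaw":0},{"travel":[0,0,0],"rotation":[0,0,2],"jaw":0},{"travel":[0,0,0],"rotation":[0,0,0],"jaw":0}]'
python3 - <<'E'
from plant import ctrl
s=ctrl.state();print(s['wrist_torque'],s['contact_force'])
E
```

```text
clock: 12.85
eef_pos: [0.5035, -0.254, 0.0889]
tool_rot: [180.0, -0.0, 33.2]
contact_force: [-0.6, 1.5, 5.4]
grip_width: 0.124
finger_force: 61.9
[ 0.25974692  0.17868462 -0.04378954] [-0.62934664  1.51202931  5.3672328 ]
```

```bash
python3 -m creep '[{"travel":[0,0,0],"rotation":[0,0,0],"jaw":60},{"travel":[0,0,0],"rotation":[0,0,0],"jaw":60},{"travel":[0,0,0],"rotation":[0,0,0],"jaw":60},{"travel":[0,0,0],"rotation":[0,0,0],"jaw":60},{"travel":[0,0,-20],"rotation":[0,0,0],"jaw":60},{"travel":[0,0,-40],"rotation":[0,0,0],"jaw":60},{"travel":[0,0,-40],"rotation":[0,0,0],"jaw":60},{"travel":[0,0,0],"rotation":[0,0,0],"jaw":60},{"travel":[0,0,0],"rotation":[0,0,0],"jaw":60}]'
python3 - <<'E'
from h import *
p,P,s=cloud("wrist"); cv2.imwrite("pics/e.png",p[:,:,::-1]); Q=P.reshape(-1,3)
Q=Q[np.hypot(Q[:,0]-.5035,Q[:,1]+.252)<.05]
k=Q[(Q[:,2]>.074)&(Q[:,2]<.09)]; print("cap top",np.median(k[:,2]),cv2.minEnclosingCircle(k[:,:2].astype(np.float32)))
A=np.c_[k[:,:2],np.ones(len(k))]; print("slope",np.linalg.lstsq(A,k[:,2],rcond=None)[0][:2])
b=Q[(Q[:,2]>.098)&(Q[:,2]<.115)]; print("bar top",np.median(b[:,2]),cv2.minAreaRect(b[:,:2].astype(np.float32)))
print(s['eef_pos'],s['clock'])
E
```

```text
clock: 13.75
eef_pos: [0.5038, -0.2544, 0.1895]
tool_rot: [179.8, -0.1, 33.1]
contact_force: [0.1, -0.2, -0.2]
grip_width: 0.599
finger_force: 0.0
cap top 0.08301723658173871 ((0.5058486461639404, -0.2536201477050781), 0.03404448181390762)
slope [-0.01177216 -0.01038001]
bar top 0.10666347352684169 ((0.5060436725616455, -0.25343644618988037), (0.055950820446014404, 0.011043748818337917), 33.315093994140625)
[ 0.50384271 -0.25438994  0.18949707] 13.75
```

Lid B is home on the narrow-gap jar: cap top measures 83 mm against 82 expected, where the same camera read the rim 1 mm high. Next is lid A.

```bash
python3 -m creep '[{"travel":[0,0,0],"rotation":[0,0,-8.3],"jaw":70},{"travel":[0,0,0],"rotation":[0,0,-8.3],"jaw":70},{"travel":[0,0,0],"rotation":[0,0,-8.3],"jaw":70},{"travel":[0,0,0],"rotation":[0,0,-8.3],"jaw":70},{"travel":[0,0,0],"rotation":[0,0,-8.3],"jaw":70},{"travel":[0,0,0],"rotation":[0,0,-8.3],"jaw":70},{"travel":[0,0,0],"rotation":[0,0,-8.3],"jaw":70},{"travel":[0,0,0],"rotation":[0,0,-8.3],"jaw":70}]'
python3 -m creep '[{"travel":[0,0,0],"rotation":[0,0,-8.2],"jaw":70},{"travel":[0,0,0],"rotation":[0,0,-8.2],"jaw":70},{"travel":[0,0,0],"rotation":[0,0,-8.2],"jaw":70},{"travel":[0,0,0],"rotation":[0,0,-8.2],"jaw":70},{"travel":[0,0,0],"rotation":[0,0,-8.2],"jaw":70},{"travel":[0,0,0],"rotation":[0,0,-8.2],"jaw":70},{"travel":[0,0,0],"rotation":[0,0,-8.2],"jaw":70},{"travel":[0,0,0],"rotation":[0,0,-8.2],"jaw":70}]'
python3 -m creep '[{"travel":[-12.6,43.2,0],"rotation":[0,0,0],"jaw":70},{"travel":[-12.6,43.2,0],"rotation":[0,0,0],"jaw":70},{"travel":[-12.6,43.2,0],"rotation":[0,0,0],"jaw":70},{"travel":[-12.6,43.2,0],"rotation":[0,0,0],"jaw":70},{"travel":[-12.6,43.2,0],"rotation":[0,0,0],"jaw":70},{"travel":[-12.6,43.2,0],"rotation":[0,0,0],"jaw":70},{"travel":[-12.6,43.2,0],"rotation":[0,0,0],"jaw":70},{"travel":[0,0,0],"rotation":[0,0,0],"jaw":70},{"travel":[0,0,0],"rotation":[0,0,0],"jaw":70},{"travel":[0,0,0],"rotation":[0,0,0],"jaw":70}]'
python3 - <<'E'
from h import *
lid((.668,.0155),"lA")
E
```

```text
clock: 14.6
eef_pos: [0.5019, -0.2531, 0.1856]
tool_rot: [-179.8, -0.2, 99.8]
contact_force: [0.3, -0.0, 0.1]
grip_width: 0.699
finger_force: 0.0
clock: 15.4
eef_pos: [0.5019, -0.2531, 0.1856]
tool_rot: [179.9, -0.2, 165.4]
contact_force: [1.2, -0.9, 1.0]
grip_width: 0.699
finger_force: 0.0
clock: 16.4
eef_pos: [0.6652, 0.0148, 0.1864]
tool_rot: [-179.9, -0.2, 165.0]
contact_force: [0.6, -0.4, -0.2]
grip_width: 0.699
finger_force: 0.0
cap 0.6704789400100708 0.015662355348467827 0.033727727830410004 bar (0.6707379817962646, 0.015292176976799965) (0.011407660320401192, 0.05549967288970947) yaw 164.00043 ztop 0.29206623052107106
tool dx,dy to bar mm -5.261674240746782 1.889581209304582 rotz 1.0294712897602665 tcp [0.66516678 0.0148259  0.18639674] 16.4
```

```bash
python3 -m creep '[{"travel":[-2,1.5,35],"rotation":[0,0,1],"jaw":60},{"travel":[-2,0,35],"rotation":[0,0,0],"jaw":60},{"travel":[0,0,35],"rotation":[0,0,0],"jaw":60},{"travel":[0,0,30],"rotation":[0,0,0],"jaw":60},{"travel":[0,0,15],"rotation":[0,0,0],"jaw":60},{"travel":[0,0,0],"rotation":[0,0,0],"jaw":10},{"travel":[0,0,0],"rotation":[0,0,0],"jaw":0},{"travel":[0,0,0],"rotation":[0,0,0],"jaw":0},{"travel":[0,0,0],"rotation":[0,0,0],"jaw":0},{"travel":[0,0,0],"rotation":[0,0,0],"jaw":0},{"travel":[0,0,0],"rotation":[0,0,0],"jaw":0}]'
```

```text
clock: 17.55
eef_pos: [0.6724, 0.0155, 0.0408]
tool_rot: [180.0, 0.2, 164.1]
contact_force: [-0.8, -1.1, 7.1]
grip_width: 0.119
finger_force: 62.2
```

```bash
python3 -m creep '[{"travel":[0,0,-40],"rotation":[0,0,1],"jaw":0},{"travel":[0,0,-40],"rotation":[0,0,1],"jaw":0},{"travel":[0,0,-38],"rotation":[0,0,0],"jaw":0},{"travel":[32.4,19.9,0],"rotation":[0,0,0],"jaw":0},{"travel":[32.4,19.9,0],"rotation":[0,0,0],"jaw":0},{"travel":[32.4,19.9,0],"rotation":[0,0,0],"jaw":0},{"travel":[32.4,19.9,0],"rotation":[0,0,0],"jaw":0},{"travel":[32.4,19.9,0],"rotation":[0,0,0],"jaw":0},{"travel":[32.4,19.9,0],"rotation":[0,0,0],"jaw":0},{"travel":[0,0,0],"rotation":[0,0,0],"jaw":0},{"travel":[0,0,0],"rotation":[0,0,0],"jaw":0},{"travel":[0,0,0],"rotation":[0,0,0],"jaw":0}]'
python3 - <<'E'
from h import *
p,P,s=cloud("wrist"); cv2.imwrite("pics/f.png",cv2.resize(p[60:360,130:430,::-1],(600,600)))
Q=P.reshape(-1,3); c=s['eef_pos']; print(c,s['tool_rot'],s['clock'])
Q=Q[np.hypot(Q[:,0]-c[0],Q[:,1]-c[1])<.06]
k=Q[(Q[:,2]>.136)&(Q[:,2]<.153)]; print(np.median(k[:,2]),cv2.minEnclosingCircle(k[:,:2].astype(np.float32)))
A=np.c_[k[:,:2],np.ones(len(k))]; print("slope",np.linalg.lstsq(A,k[:,2],rcond=None)[0][:2])
E
```

```text
clock: 18.75
eef_pos: [0.5231, 0.189, 0.1566]
tool_rot: [180.0, 0.1, 162.0]
contact_force: [0.4, -0.3, -1.1]
grip_width: 0.125
finger_force: 61.2
[0.52313623 0.18901269 0.15664098] [1.79989000e+02 6.24033907e-02 1.62042815e+02] 18.75
0.1468976731060872 ((0.5201748013496399, 0.18984876573085785), 0.03432178497314453)
slope [ 0.04455255 -0.016085  ]
```

View pics/f.png

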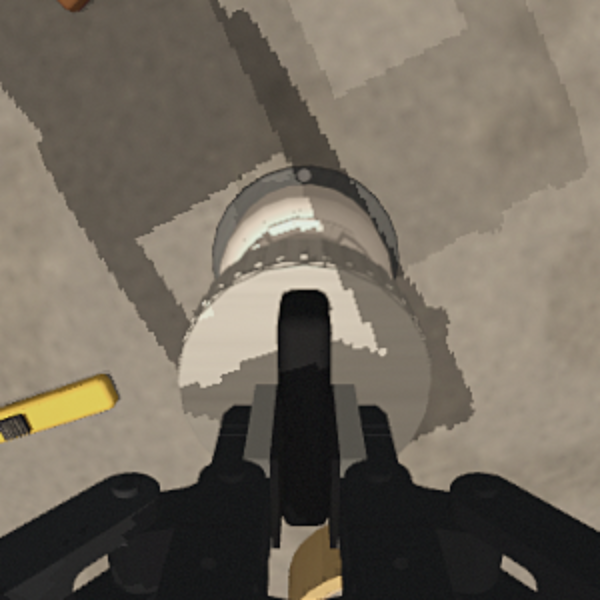

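```bash
python3 -m creep '[{"travel":[-1.8,0.5,15],"rotation":[0,0,0],"jaw":0},{"travel":[0,0,15],"rotation":[0,0,0],"jaw":0},{"travel":[0,0,5],"rotation":[0,0,0],"jaw":0},{"travel":[0,0,3],"rotation":[0,0,0],"jaw":0},{"travel":[0,0,2],"rotation":[0,0,0],"jaw":0},{"travel":[0,0,2],"rotation":[0,0,0],"jaw":0},{"travel":[0,0,0],"rotation":[0,0,0],"jaw":0}]'
python3 -m creep '[{"travel":[0,0,1],"rotation":[0,0,0],"jaw":0},{"travel":[0,0,1],"rotation":[0,0,0],"jaw":0},{"travel":[0,0,1],"rotation":[0,0,0],"jaw":0},{"travel":[0,0,0],"rotation":[0,0,0],"jaw":0}]'
```

```text
clock: 19.5
eef_pos: [0.5244, 0.1894, 0.1143]
tool_rot: [180.0, 0.0, 162.1]
contact_force: [-0.1, -0.0, -1.0]
grip_width: 0.12
finger_force: 61.2
clock: 19.9
eef_pos: [0.5242, 0.1894, 0.1111]
tool_rot: [-180.0, -0.0, 162.1]
contact_force: [0.2, -0.0, -0.9]
grip_width: 0.119
finger_force: 61.2
```

```bash
python3 -m creep '[{"travel":[0,0,1],"rotation":[0,0,0],"jaw":0},{"travel":[0,0,1],"rotation":[0,0,0],"jaw":0},{"travel":[0,0,1],"rotation":[0,0,0],"jaw":0},{"travel":[0,0,0],"rotation":[0,0,0],"jaw":0}]'
python3 -m creep '[{"travel":[0,0,1],"rotation":[0,0,0],"jaw":0},{"travel":[0,0,1],"rotation":[0,0,0],"jaw":0},{"travel":[0,0,1],"rotation":[0,0,0],"jaw":0},{"travel":[0,0,0],"rotation":[0,0,0],"jaw":0}]'
```

```text
clock: 20.3
eef_pos: [0.5242, 0.1893, 0.108]
tool_rot: [-180.0, -0.0, 162.0]
contact_force: [1.2, 0.5, -0.8]
grip_width: 0.118
finger_force: 61.2
clock: 20.7
eef_pos: [0.5242, 0.1893, 0.105]
tool_rot: [-180.0, -0.0, 162.1]
contact_force: [0.5, 1.6, -0.7]
grip_width: 0.124
finger_force: 61.2
```

```bash
python3 -m creep '[{"travel":[0,0,2],"rotation":[0,0,0],"jaw":0},{"travel":[0,0,2],"rotation":[0,0,0],"jaw":0},{"travel":[0,0,1],"rotation":[0,0,0],"jaw":0},{"travel":[0,0,1],"rotation":[0,0,0],"jaw":0},{"travel":[0,0,0],"rotation":[0,0,0],"jaw":0}]'
python3 -m creep '[{"travel":[0,0,1],"rotation":[0,0,0],"jaw":0},{"travel":[0,0,1],"rotation":[0,0,0],"jaw":0},{"travel":[0,0,0],"rotation":[0,0,0],"jaw":0}]'
```

```text
clock: 21.2
eef_pos: [0.5242, 0.1893, 0.099]
tool_rot: [-180.0, -0.0, 162.0]
contact_force: [0.9, 0.3, -1.3]
grip_width: 0.118
finger_force: 61.2
clock: 21.5
eef_pos: [0.5245, 0.1894, 0.0978]
tool_rot: [180.0, 0.0, 162.1]
contact_force: [-2.2, -1.0, 4.4]
grip_width: 0.121
finger_force: 61.8
```

```bash
python3 -m creep '[{"travel":[0,0,0],"rotation":[0,0,6],"jaw":0},{"travel":[0,0,0],"rotation":[0,0,6],"jaw":0},{"travel":[0,0,0],"rotation":[0,0,6],"jaw":0},{"travel":[0,0,0.2],"rotation":[0,0,6],"jaw":0},{"travel":[0,0,0.8],"rotation":[0,0,6],"jaw":0},{"travel":[0,0,0],"rotation":[0,0,0],"jaw":0}]'
python3 - <<'E'
from plant import ctrl
s=ctrl.state();print(s['wrist_torque'],s['contact_force'])
E
```

```text
clock: 22.1
eef_pos: [0.5253, 0.1888, 0.0973]
tool_rot: [179.9, 0.1, 131.9]
contact_force: [-1.6, -1.2, 5.3]
grip_width: 0.121
finger_force: 62.0
[-0.56160195  0.14572279 -0.07968762] [-1.59182993 -1.16760936  5.30913861]
```

```bash
python3 -m creep '[{"travel":[0,0,0.6],"rotation":[0,0,6],"jaw":0},{"travel":[0,0,0.8],"rotation":[0,0,6],"jaw":0},{"travel":[0,0,0.8],"rotation":[0,0,6],"jaw":0},{"travel":[0,0,0.8],"rotation":[0,0,6],"jaw":0},{"travel":[0,0,0],"rotation":[0,0,0],"jaw":0}]'
python3 - <<'E'
from plant import ctrl
s=ctrl.state();print(s['wrist_torque'],s['contact_force'])
E
```

```text
clock: 22.6
eef_pos: [0.5244, 0.1885, 0.0935]
tool_rot: [-180.0, 0.1, 108.0]
contact_force: [-2.4, -4.9, 4.2]
grip_width: 0.12
finger_force: 61.9
[-0.93532127  0.46238669 -0.04569611] [-2.38499273 -4.88494337  4.23677004]
```

```bash
python3 -m creep '[{"travel":[0,0,0.8],"rotation":[0,0,5],"jaw":0},{"travel":[0,0,0.6],"rotation":[0,0,5],"jaw":0},{"travel":[0,0,0.2],"rotation":[0,0,4],"jaw":0},{"travel":[0,0,0],"rotation":[0,0,3],"jaw":0},{"travel":[0,0,0],"rotation":[0,0,0],"jaw":0},{"travel":[0,0,0],"rotation":[0,0,0],"jaw":0}]'
python3 - <<'E'
from plant import ctrl
s=ctrl.state();print(s['wrist_torque'],s['contact_force'])
E
```

```text
clock: 23.2
eef_pos: [0.5236, 0.1884, 0.0929]
tool_rot: [-179.9, 0.1, 91.3]
contact_force: [-8.4, -5.8, 13.6]
grip_width: 0.118
finger_force: 63.2
[-1.31320077  1.48050479  0.28210732] [-8.43695691 -5.79525519 13.62613762]
```

```bash
python3 -m creep '[{"travel":[0,0,0],"rotation":[0,0,0],"jaw":60},{"travel":[0,0,0],"rotation":[0,0,0],"jaw":60},{"travel":[0,0,0],"rotation":[0,0,0],"jaw":60},{"travel":[0,0,0],"rotation":[0,0,0],"jaw":60},{"travel":[0,0,-20],"rotation":[0,0,0],"jaw":60},{"travel":[0,0,-40],"rotation":[0,0,0],"jaw":60},{"travel":[0,0,-40],"rotation":[0,0,0],"jaw":60},{"travel":[0,0,0],"rotation":[0,0,0],"jaw":60},{"travel":[0,0,0],"rotation":[0,0,0],"jaw":60},{"travel":[0,0,0],"rotation":[0,0,0],"jaw":60}]'
cat > chk.py <<'E'
from h import *
p,P,s=cloud("wrist"); cv2.imwrite("pics/g.png",p[:,:,::-1]); Q=P.reshape(-1,3)
Q=Q[np.hypot(Q[:,0]-.523,Q[:,1]-.189)<.05]
k=Q[(Q[:,2]>.074)&(Q[:,2]<.09)]; print("cap top",np.median(k[:,2]),cv2.minEnclosingCircle(k[:,:2].astype(np.float32)))
A=np.c_[k[:,:2],np.ones(len(k))]; print("slope",np.linalg.lstsq(A,k[:,2],rcond=None)[0][:2])
b=Q[(Q[:,2]>.098)&(Q[:,2]<.115)]; print("bar top",np.median(b[:,2]),cv2.minAreaRect(b[:,:2].astype(np.float32)))
print(s['eef_pos'],s['clock'])
E
python3 chk.py
python3 - <<'E'
from h import *
p,P,s=cloud("top"); cv2.imwrite("pics/h.png",cv2.resize(p[:,:,::-1],(800,600)))
for n,(u,v),r in (("jarL",(239,251),16),("jarR",(379,253),16),("tin",(343,255),14),("stapler",(339,205),26),("cutter",(297,238),22),("tape",(246,189),18),("mug",(170,206),22)):
    Q=P[v-r:v+r,u-r:u+r].reshape(-1,3); z=Q[:,2]; lo=Q[z>.012]; top=Q[z>np.nanmax(z)-.008]
    k=Q[(z>.075)&(z<.09)]; print(n,np.round((np.nanmin(lo[:,:2],0)+np.nanmax(lo[:,:2],0))/2,3),np.round(np.nanmean(top,0),3),np.round(np.median(k[:,2]),4) if len(k) else '')
E
```

```text
clock: 24.2
eef_pos: [0.5235, 0.1892, 0.1902]
tool_rot: [-179.9, 0.0, 91.1]
contact_force: [1.1, -0.7, 0.1]
grip_width: 0.597
finger_force: 0.0
cap top 0.08364395880211198 ((0.5247070789337158, 0.1916685700416565), 0.033866189420223236)
slope [ 0.00552889 -0.05797352]
bar top 0.1072573375745029 ((0.5242612361907959, 0.19232705235481262), (0.011132153682410717, 0.05561989173293114), 1.359234094619751)
[0.52349729 0.18919044 0.19018885] 24.2
jarL [0.504 0.156] [0.471 0.125 0.588] 0.0835
jarR [ 0.499 -0.248] [ 0.504 -0.253  0.107] 0.0821
tin [ 0.497 -0.139] [ 0.498 -0.14   0.059] 
stapler [ 0.669 -0.166] [ 0.65  -0.131  0.055] 
cutter [0.556 0.004] [ 0.557 -0.004  0.016] 
tape [0.667 0.165] [0.571 0.141 0.552] 
mug [0.613 0.325] [0.535 0.23  0.563] 0.0817
```

Lid A reads slightly tilted, so I'm checking that against the table plane and the other lid with the fixed cameras.

```bash
cat > tilt.py <<'E'
from h import *
def sl(k):
    A=np.c_[k[:,:2]-k[:,:2].mean(0),np.ones(len(k))]; o=np.ones(len(k),bool)
    for _ in range(4): f=np.linalg.lstsq(A[o],k[o,2],rcond=None)[0]; e=k[:,2]-A@f; o=abs(e)<.0015
    return np.round(f[:2],4),round(float(f[2]),4),o.sum()
for cam in("wrist","scene","top"):
    p,P,s=cloud(cam); cv2.imwrite(f"pics/t_{cam}.png",p[:,:,::-1]); Q=P.reshape(-1,3); Q=Q[np.isfinite(Q[:,2])]
    for n,c in(("L",(.523,.19)),("R",(.504,-.253))):
        r=np.hypot(Q[:,0]-c[0],Q[:,1]-c[1]); k=Q[(r<.031)&(Q[:,2]>.077)&(Q[:,2]<.089)]
        t=Q[(r<.14)&(r>.06)&(abs(Q[:,2])<.008)]
        if len(k)>30: print(cam,n,"lid",sl(k),"table",sl(t) if len(t)>30 else '')
print(s['clock'])
E
python3 tilt.py
```

```text
wrist L lid (array([ 0.0042, -0.0463]), 0.0838, np.int64(3343)) table (array([ 0.0005, -0.0008]), 0.0007, np.int64(36572))
scene L lid (array([ 0.0078, -0.0419]), 0.0835, np.int64(109)) table (array([-0.0003,  0.0005]), 0.0002, np.int64(2659))
scene R lid (array([ 0.0014, -0.    ]), 0.0824, np.int64(365)) table (array([-0.0004,  0.0005]), -0.0, np.int64(5646))
top L lid (array([-0.0011, -0.2465]), 0.0839, np.int64(20)) table (array([0.0013, 0.0004]), -0.0003, np.int64(1342))
top R lid (array([0.0065, 0.0055]), 0.0823, np.int64(108)) table (array([-0.    ,  0.0006]), -0.0002, np.int64(1939))
24.4
```

Both independent cameras agree that lid A is about 0.045 rad tilted, high on its -y side, and about 1 mm high. That is inside the limits but marginal. I'll press the high side down with the fingertips straddling the bar.

```bash
python3 -m creep '[{"travel":[-14,0,30],"rotation":[0,0,0],"jaw":35},{"travel":[0,0,30],"rotation":[0,0,0],"jaw":35},{"travel":[0,0,25],"rotation":[0,0,0],"jaw":35},{"travel":[0,0,4],"rotation":[0,0,0],"jaw":35},{"travel":[0,0,2],"rotation":[0,0,0],"jaw":35},{"travel":[0,0,0],"rotation":[0,0,0],"jaw":35}]'
python3 -m creep '[{"travel":[0,0,2],"rotation":[0,0,0],"jaw":35},{"travel":[0,0,2],"rotation":[0,0,0],"jaw":35},{"travel":[0,0,0],"rotation":[0,0,0],"jaw":35}]'
python3 -m creep '[{"travel":[0,0,2],"rotation":[0,0,0],"jaw":35},{"travel":[0,0,1],"rotation":[0,0,0],"jaw":35},{"travel":[0,0,0],"rotation":[0,0,0],"jaw":35}]'
```

```text
clock: 25.05
eef_pos: [0.5254, 0.1755, 0.1016]
tool_rot: [179.9, -0.0, 91.1]
contact_force: [-0.7, -0.2, -0.7]
grip_width: 0.35
finger_force: 0.0
clock: 25.35
eef_pos: [0.5248, 0.1754, 0.0971]
tool_rot: [180.0, -0.0, 91.1]
contact_force: [-0.2, 0.2, 0.5]
grip_width: 0.352
finger_force: 0.0
clock: 25.65
eef_pos: [0.5244, 0.1753, 0.0934]
tool_rot: [-180.0, 0.0, 91.0]
contact_force: [0.1, 0.3, 0.1]
grip_width: 0.348
finger_force: 0.0
```

```bash
python3 -m creep '[{"travel":[0,0,2],"rotation":[0,0,0],"jaw":35},{"travel":[0,0,2],"rotation":[0,0,0],"jaw":35},{"travel":[0,0,0],"rotation":[0,0,0],"jaw":35}]'
python3 -m creep '[{"travel":[0,0,2],"rotation":[0,0,0],"jaw":35},{"travel":[0,0,1],"rotation":[0,0,0],"jaw":35},{"travel":[0,0,0],"rotation":[0,0,0],"jaw":35}]'
```

```text
clock: 25.95
eef_pos: [0.5243, 0.1753, 0.0892]
tool_rot: [-180.0, 0.0, 91.0]
contact_force: [-0.2, -0.1, 0.1]
grip_width: 0.35
finger_force: 0.0
clock: 26.25
eef_pos: [0.5244, 0.1753, 0.0863]
tool_rot: [-180.0, 0.0, 91.1]
contact_force: [-0.5, -0.5, -0.1]
grip_width: 0.349
finger_force: 0.0
```

```bash
python3 -m creep '[{"travel":[0,0,1.5],"rotation":[0,0,0],"jaw":35},{"travel":[0,0,1.5],"rotation":[0,0,0],"jaw":35},{"travel":[0,0,0],"rotation":[0,0,0],"jaw":35}]'
python3 -m creep '[{"travel":[0,0,1],"rotation":[0,0,0],"jaw":35},{"travel":[0,0,1],"rotation":[0,0,0],"jaw":35},{"travel":[0,0,0],"rotation":[0,0,0],"jaw":35}]'
```

```text
clock: 26.55
eef_pos: [0.5245, 0.1753, 0.0834]
tool_rot: [-180.0, 0.0, 91.1]
contact_force: [-0.4, 0.2, 0.4]
grip_width: 0.349
finger_force: 0.0
clock: 26.85
eef_pos: [0.5249, 0.1752, 0.0824]
tool_rot: [180.0, 0.0, 91.1]
contact_force: [-1.5, -1.8, 6.2]
grip_width: 0.352
finger_force: 2.9
```

```bash
python3 -m creep '[{"travel":[0,0,1],"rotation":[0,0,0],"jaw":35},{"travel":[0,0,1],"rotation":[0,0,0],"jaw":35},{"travel":[0,0,0],"rotation":[0,0,0],"jaw":35}]'
python3 -m creep '[{"travel":[0,0,1],"rotation":[0,0,0],"jaw":35},{"travel":[0,0,0],"rotation":[0,0,0],"jaw":35}]'
python3 tilt.py
```

```text
clock: 27.15
eef_pos: [0.5251, 0.175, 0.0818]
tool_rot: [180.0, 0.1, 91.1]
contact_force: [-6.1, -3.3, 15.4]
grip_width: 0.353
finger_force: 7.7
clock: 27.35
eef_pos: [0.5251, 0.1749, 0.0816]
tool_rot: [180.0, 0.1, 91.1]
contact_force: [-7.5, -4.3, 21.7]
grip_width: 0.346
finger_force: 10.7
wrist L lid (array([-0.0034, -0.0061]), 0.0832, np.int64(7644)) table (array([ 0.0005, -0.0009]), 0.0006, np.int64(64004))
scene L lid (array([ 0.0151, -0.0105]), 0.083, np.int64(61)) table (array([0.0006, 0.0008]), 0.0002, np.int64(2673))
scene R lid (array([-0.0006, -0.001 ]), 0.0824, np.int64(377)) table (array([-0.0002,  0.0004]), 0.0, np.int64(5587))
top R lid (array([-0.0101, -0.0148]), 0.0823, np.int64(123)) table (array([ 0.0019, -0.0007]), -0.0002, np.int64(1942))
27.45
```

```bash
python3 -m creep '[{"travel":[0,0,-4],"rotation":[0,0,0],"jaw":35},{"travel":[0,0,-20],"rotation":[0,0,0],"jaw":35},{"travel":[14,0,-40],"rotation":[0,0,0],"jaw":45},{"travel":[0,0,-40],"rotation":[0,0,0],"jaw":50},{"travel":[0,0,0],"rotation":[0,0,0],"jaw":50},{"travel":[0,0,0],"rotation":[0,0,0],"jaw":50}]'
python3 tilt.py; python3 chk.py
```

```text
clock: 28.1
eef_pos: [0.5251, 0.1896, 0.1837]
tool_rot: [179.8, -0.0, 91.1]
contact_force: [-0.1, -0.1, -0.5]
grip_width: 0.5
finger_force: 0.0
wrist L lid (array([ 0.0006, -0.0368]), 0.0836, np.int64(3476)) table (array([ 0.0004, -0.0008]), 0.0007, np.int64(37073))
scene L lid (array([-0.0086, -0.0365]), 0.0833, np.int64(102)) table (array([0.0002, 0.0006]), 0.0002, np.int64(2676))
scene R lid (array([-0.0028, -0.0027]), 0.0825, np.int64(371)) table (array([-0.0004,  0.0006]), 0.0, np.int64(5627))
top R lid (array([0.0014, 0.0124]), 0.0826, np.int64(112)) table (array([-0.0003,  0.0005]), -0.0004, np.int64(2015))
28.2
cap top 0.08355149692945466 ((0.5248100757598877, 0.19096386432647705), 0.03394792973995209)
slope [ 0.00103499 -0.05066898]
bar top 0.10714453068130088 ((0.5244674682617188, 0.19205421209335327), (0.011740781366825104, 0.055463165044784546), 2.425422430038452)
[0.52314794 0.18900938 0.18068586] 28.25
```

It springs back to about 0.037, so something is holding it slightly wedged. I'll regrip deeper, null the side force, ease it back a few degrees and re-seat it.

```bash
python3 -m creep '[{"travel":[0,0,30],"rotation":[0,0,0],"jaw":50},{"travel":[0,0,30],"rotation":[0,0,0],"jaw":50},{"travel":[0,0,25],"rotation":[0,0,0],"jaw":50},{"travel":[0,0,7],"rotation":[0,0,0],"jaw":50},{"travel":[0,0,0],"rotation":[0,0,0],"jaw":50},{"travel":[0,0,0],"rotation":[0,0,0],"jaw":50}]'
python3 -m creep '[{"travel":[0,0,0],"rotation":[0,0,0],"jaw":0},{"travel":[0,0,0],"rotation":[0,0,0],"jaw":0},{"travel":[0,0,0],"rotation":[0,0,0],"jaw":0},{"travel":[0,0,0],"rotation":[0,0,0],"jaw":0},{"travel":[0,0,0],"rotation":[0,0,0],"jaw":0}]'
python3 - <<'E'
from plant import ctrl
s=ctrl.state();print(s['wrist_torque'],s['contact_force'])
E
```

```text
clock: 28.9
eef_pos: [0.5249, 0.1894, 0.0913]
tool_rot: [180.0, -0.0, 91.0]
contact_force: [0.6, 0.2, 0.8]
grip_width: 0.498
finger_force: 0.0
clock: 29.4
eef_pos: [0.5239, 0.1895, 0.0923]
tool_rot: [-180.0, 0.0, 91.1]
contact_force: [-6.2, -0.9, 9.2]
grip_width: 0.119
finger_force: 60.0
[-0.1961197   1.17001477  0.10200981] [-6.21449234 -0.89335786  9.18663235]
```

```bash
python3 -m creep '[{"travel":[0,-1.2,0],"rotation":[0,0,-4],"jaw":0},{"travel":[0,0,0],"rotation":[0,0,-4],"jaw":0},{"travel":[0,0,0],"rotation":[0,0,0],"jaw":0}]'
python3 - <<'E'
from plant import ctrl
s=ctrl.state();print(s['wrist_torque'],s['contact_force'])
E
python3 -m creep '[{"travel":[0,0,0.5],"rotation":[0,0,4],"jaw":0},{"travel":[0,0,0.5],"rotation":[0,0,3],"jaw":0},{"travel":[0,0,0],"rotation":[0,0,0],"jaw":0}]'
python3 - <<'E'
from plant import ctrl
s=ctrl.state();print(s['wrist_torque'],s['contact_force'])
E
python3 tilt.py
```

```text
clock: 29.7
eef_pos: [0.5239, 0.1897, 0.0923]
tool_rot: [179.9, -0.0, 99.1]
contact_force: [-2.7, 0.0, 6.4]
grip_width: 0.119
finger_force: 59.7
[0.12566984 0.48437728 0.06287412] [-2.72828236  0.01504094  6.38713798]
clock: 30.0
eef_pos: [0.5236, 0.1899, 0.0922]
tool_rot: [179.9, -0.0, 91.9]
contact_force: [-6.8, -0.7, 14.3]
grip_width: 0.122
finger_force: 60.7
[0.05030782 1.213779   0.18202421] [-6.81429712 -0.744241   14.2874842 ]
wrist L lid (array([-0.0073, -0.0304]), 0.0832, np.int64(4644)) table (array([ 0.0004, -0.001 ]), 0.0007, np.int64(56678))
scene L lid (array([-0.0059, -0.0236]), 0.0832, np.int64(103)) table (array([0.0006, 0.0011]), 0.0002, np.int64(2699))
scene R lid (array([ 0.0016, -0.0026]), 0.0825, np.int64(381)) table (array([0.    , 0.0005]), 0.0, np.int64(5602))
top R lid (array([ 0.0207, -0.0179]), 0.0823, np.int64(108)) table (array([-0.0008,  0.0016]), -0.0002, np.int64(1980))
30.1
```

```bash
python3 -m creep '[{"travel":[0,-1,0],"rotation":[0,1.5,0],"jaw":0},{"travel":[0,0,0.5],"rotation":[0,0,-2],"jaw":0},{"travel":[0,0,0],"rotation":[0,0,0],"jaw":0}]'
python3 - <<'E'
from plant import ctrl
s=ctrl.state();print(s['wrist_torque'],s['contact_force'])
E
python3 tilt.py | grep L
```

```text
clock: 30.45
eef_pos: [0.5236, 0.1892, 0.0919]
tool_rot: [179.8, -1.5, 94.0]
contact_force: [-4.1, -2.9, 11.5]
grip_width: 0.126
finger_force: 60.4
[-0.31319555  0.61225497 -0.01397669] [-4.13506643 -2.93151798 11.49429219]
wrist L lid (array([-0.0049, -0.0059]), 0.0832, np.int64(4727)) table (array([ 0.0004, -0.0009]), 0.0006, np.int64(56082))
scene L lid (array([ 0.0173, -0.0007]), 0.0828, np.int64(108)) table (array([0.0002, 0.0001]), 0.0002, np.int64(2605))
```

Level now. I'll null the side force and release.

```bash
python3 -m creep '[{"travel":[0,-0.8,0],"rotation":[0,0,0],"jaw":0},{"travel":[0,0,0],"rotation":[0,0,0],"jaw":0},{"travel":[0,0,0],"rotation":[0,0,0],"jaw":50},{"travel":[0,0,0],"rotation":[0,0,0],"jaw":50},{"travel":[0,0,0],"rotation":[0,0,0],"jaw":50},{"travel":[0,0,-10],"rotation":[0,0,0],"jaw":50},{"travel":[0,0,-40],"rotation":[0,0,0],"jaw":50},{"travel":[0,0,-40],"rotation":[0,0,0],"jaw":50},{"travel":[0,0,0],"rotation":[0,0,0],"jaw":50},{"travel":[0,0,0],"rotation":[0,0,0],"jaw":50}]'
python3 tilt.py; python3 chk.py
```

```text
clock: 31.6
eef_pos: [0.5224, 0.1871, 0.181]
tool_rot: [179.8, -1.5, 94.0]
contact_force: [-0.1, 0.3, -0.5]
grip_width: 0.499
finger_force: 0.0
wrist L lid (array([-0.    , -0.0008]), 0.0832, np.int64(3534)) table (array([ 0.0004, -0.0008]), 0.0007, np.int64(37379))
scene L lid (array([ 0.0106, -0.0042]), 0.0829, np.int64(100)) table (array([-0.0005,  0.0006]), 0.0002, np.int64(2643))
scene R lid (array([-0.0005, -0.001 ]), 0.0825, np.int64(386)) table (array([0.0001, 0.001 ]), 0.0, np.int64(5599))
top R lid (array([-0.0131,  0.0018]), 0.0827, np.int64(130)) table (array([-0.0019, -0.0005]), -0.0002, np.int64(1936))
31.7
cap top 0.08309616368938955 ((0.5245397686958313, 0.19115643203258514), 0.03396543115377426)
slope [ 0.00087577 -0.01657002]
bar top 0.10675864220066156 ((0.5240892171859741, 0.19082780182361603), (0.011406407691538334, 0.05590172857046127), 4.60545539855957)
[0.52032547 0.18670918 0.17760534] 31.75
```

Both lids now stay level and at home height after release, and the wrist camera reads the same cap height on each. Handing in.

```bash
python3 -c "
from plant import ctrl
print(ctrl.finish_job())"
```

```text
the job is handed in; nothing more can be done
None
```

Both lids are screwed home and released, each on the jar it threads onto, and the job was handed in at about 32 s of the 72 s allowed. The hand-in gave no verdict. The cutter, stapler and tin had not moved when I checked from above after both lids were on; the arm hid the tape and mug, so I could not confirm those two.

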